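# Close the dish carrier's sprung cover under its lip

### The arm

A 6-joint arm with a two-finger parallel gripper is mounted at the origin on a cart in front of the work surface, level with it; the furniture and walls round the work are solid. World frame = base frame: x ahead of the robot, y to its left, z up, the work surface at z = 0. Lengths are in mm, angles in rad, forces in N, time in s.
With the tool pointing down it reaches from about 250 to 775 mm from the base axis. Payload 8.9 kg.
Tool frame: the origin (TCP) lies between the finger pads; the fingertips stand 22 mm ahead of it and the grasp point (between the pads) lies 3 mm ahead of it; z points along the fingers, y is the direction in which the jaws open and shut (so a half turn about z gives the same grasp; the last joint's range is limited). The gripper opens to 85 mm and grips with 20 to 120 N. Pads are 22 mm wide; open, the fingers measure 114 mm over their backs; the gripper's body (76 mm by 85 mm) begins 54 mm behind the grasp point. The pads swing forward as they close: fully open they stand 13 mm farther back than shut.
Start: joints at [1.075, 0.291, -0.153, 1.127, 0, 1.431], TCP at [183.365, 491.936, 224.705] pointing down, gripper open.
Joint ranges: [-2.52, 2.52], [-0.91, 1.74], [-1.3, 1.37], [-1.96, 2.02], [-1.52, 1.47], [-3.14, 3.14]. Speed limits (rad/s): [2.22, 2.22, 2.79, 3.14, 3.14, 3.14].

### API

Orientations are given as a unit quaternion [w, x, y, z].
In Python, from cell import observe, grab_frame, camera_model, hand_in gives the robot as it stands.
- The arm moves only by the tool arm_command, never from a script. Its argument "steps" is a list of rows, each an object of numbers: "claw": the finger opening in mm, from 0 to 85.4; "x", "y", "z": the shift along the tool's x, y, z as a fraction of full scale; "twist": the turn about the tool's z as a fraction of full scale. In form: [{"claw": .., "x": .., "y": .., "z": .., "twist": ..}, ...]. A call has 1 to 20 rows; each row shifts and turns the commanded pose from where the row before left it, along the tool's axes as they then stand; what a row does not reach is not made up. Full scale, the value 1, is 25 mm for a shift and 4 degrees for a turn. A row lasts 1/10 s, in which the tool goes at most 50 mm and 8.59 degrees, less where a joint would pass 70% of its speed; a pose out of reach is approached as far as the arm can. A call with a number of a shift or a turn outside -1 to 1 is refused whole. A call with a gripper value outside its range is refused whole. The fingers move at their own pace and stop on an object; the grip force is fixed at half the most. Time passes only in rows, so rows that do not move let the fingers close. It gives the time, the measured TCP pose, the force and the opening at its end, in the units of the state.
- observe(): the state, without advancing time (a new reading comes with each control period).
- grab_frame(name): name is "side" or "top"; returns the picture (384x512x3 uint8, blue, green, red); there is no depth.
- camera_model(name): a dict with "mtx" (3x3 intrinsics, pixels), "R" (3x3) and "t" (3): a world point X has camera coordinates R X + t. Camera axes: x right, y down, z forward; pixel columns grow to the right and rows downward; lengths in mm; the calibration is good to about 2 mm. A picture is of the moment at which its call begins. camera_model takes no time and is no camera call.
- hand_in(): hands the job in, once; it reports no verdict.
The state is a dict: "time_s": time; "joints": joint angles; "dq": joint speeds; "joint_torque": joint torques, N m; "ee_pos": TCP position; "tcp_rot": TCP orientation; "ft_force": force on the tool from outside, world axes, zero at the start; "ft_torque": the same for the moment, N m; "opening": finger opening in mm.
Only numpy, scipy, OpenCV 4.12 (cv2) and the standard library are available. Lean on these libraries where they do the work, as an engineer would, in place of code of your own. Each camera call takes 0.05 s, during which the arm holds its last target.

### The job

Close the white dish carrier with your fingertips alone: fold its standing grey cover over onto the tray and, holding it down against its spring, push it along until its tongue is tucked fully home beneath the retaining lip at the far end, then let go. Work gently; do not lift or shove away the carrier or the dish lying in it, and leave the things around it where they are.

Things in the scene. Friction and masses are not known exactly. Their poses are not given: they have to be found in the camera images.
- carrier: loose white plastic tray, open on top, 144 x 96 x 24 mm (x, y, z), about 0.85 kg. Origin: centre of its underside; x from hinge end to lip end, z up. Cover hinge pin: along y at x = -56 mm, z = 26.5 mm (cover slide at 0), in two slotted ears 36 mm high at x = -67..-31 mm, y = +-48..52 mm, which are fixed to it
- cover (a joint): hinge of the cover, rad: 0 = flat on the tray, pi/2 = upright, more = leaning back away from the lip (at most 2.0). Starts 1.35 to 1.8. Spring (at most 0.1 N m) towards 1.55: it pops up when let go unless the tongue is under the lip. Pin at mid-thickness of the plate: folded flat, its upper face is at carrier z = 28.5 mm
- cover_slide (a joint): travel of cover and pin together along the carrier's +x in the slotted ears, m: 0 = back, tongue edge 5 mm short of the lip so that it can swing past; 0.014 = fully home, tongue 9 mm beneath the lip. About 4 N of friction; stays where left. Slid forward before it is flat, the tongue strikes the lip; pressed flat it clears it by 3.5 mm
- rib (a point): foot of the cover's push rib on the hinge side, at mid-width on the upper face, 70 mm from the pin. Rib: 60 mm wide (y), 8 mm high, from 70 to 76 mm from the pin. A fingertip pressing the plate down just on the hinge side of the rib can push the rib towards the lip. Axes: x from hinge to free edge, z out of the upper face
- cover_edge (a point): middle of the free edge of the grey cover (end of its tongue), half-way through the thickness, 104 mm from the pin; same axes as rib. The cover is a rigid plate, 4 mm thick, 88 mm wide (y), the last 20 mm a tongue 50 mm wide
- lip_edge (a point): middle of the lip's lower edge on the side facing the hinge, at carrier x = 53 mm, z = 32 mm; axes as the carrier. The lip is a white bar 64 mm wide (y) at carrier x = 53..71 mm, underside z = 32 mm, top z = 37 mm, carried by a post at its outer end (x = 66..72 mm)
- petri: covered round glass dish, 68 mm diameter, 14 mm high, loose in the carrier's nest between four corner ribs, top 19 mm above the carrier's underside; origin at the centre of its underside
- crucible: bystander: white porcelain crucible with lid, 45 mm wide, 50 high; origin at the centre of its underside
- weighing_a: bystander: small glass weighing bottle, 42 mm wide, 62 high; origin at the centre of its underside
- reagent_amber: bystander: amber glass bottle, 62 mm wide, 125 high; origin at the centre of its underside
- dropper_2: bystander: dropper bottle with red bulb, 42 mm wide, 125 high; origin at the centre of its underside
- stopper_a: bystander: black rubber stopper, 28 mm wide, 22 high; origin at the centre of its underside
Things that resemble listed ones, but are neither listed nor needed, are in the scene too. What is shaped like the petri but blue, green or turquoise is not meant.

How it is judged (in metres and radians):
On the way, in this order (a step that is already met when the one before it is completed fails the run):
1. the cover is folded down flat (within 0.15 rad) before it is slid home (slid less than 10 mm) (value of joint cover below 0.15 rad and value of joint cover_slide below 0.01 m).
2. the tongue is tucked beneath the lip (slid more than 11 mm, cover within 0.08 rad of flat) (value of joint cover below 0.08 rad and value of joint cover_slide above 0.011 m), for 0.2 s.
At the end, for the whole second after the job is handed in: The cover is within 0.08 rad of flat, slid more than 11 mm of its 14 mm so that its tongue is held beneath the lip, and let go; the carrier stands at rest flat on the worktop with the dish still in its nest (all of step 2 and z of cover_edge in the frame of lip_edge below 0.006 m and linear speed of carrier below 0.02 m/s and angle between carrier's own z axis and vertical below 0.1 rad and height (world z) of carrier below 0.008 m and horizontal distance between petri and carrier below 0.02 m); the robot touches nothing.
It fails at once if the carrier is lifted (8 mm), tipped or shoved more than 60 mm (height (world z) of carrier above 0.008 m or angle between carrier's own z axis and vertical above 0.1 rad or distance of carrier from where it was at the start of the episode above 0.06 m).
It fails at once if the dish is taken out of its nest (more than 15 mm up or 20 mm aside) (z of petri in the frame of carrier above 0.02 m or horizontal distance between petri and carrier above 0.02 m).
It fails at once if the carrier or its cover is pressed or pinched with more than 40 N (contact force between the fingers and carrier above 40 N).
It fails at once if a bystander is moved more than 30 mm (distance of any of crucible, weighing_a, reagent_amber, dropper_2, stopper_a from where it was at the start of the episode above 0.03 m).
It also fails if it takes over 38 s, if anything falls off the work surface, if the arm or the gripper's body presses on something with over 40 N, if the wrist force passes 120 N, or if a joint passes its speed limit or range.

## Working session

There is one attempt and no reset: what is moved stays moved. The work goes in short steps, Python scripts to look and compute and a tool call to move; the robot and the scene stay as the last step left them, time stands still between calls to the robot, and variables do not carry over. Pictures are saved under pics/ and viewed, and the job is handed in when it is done.

Besides the shell and the picture viewer there is one more tool, called as name([rows], argument=value, ...), one row to a line, values as JSON. arm_command: Moves the arm, as the interface text tells. Its arguments: {"type":"object","properties":{"steps":{"type":"array"}},"required":["steps"]}

```bash
mkdir -p pics; ls
python3 - <<'E'
from cell import *
import cv2
s=observe();print(s)
for n in("side","top"):
    cv2.imwrite(f"pics/{n}0.png",grab_frame(n));m=camera_model(n);print(n,m)
E
```

```text
pics
{'time_s': 0.0, 'joints': array([ 1.07467587e+00,  2.91269076e-01, -1.54155882e-01,  1.12670066e+00,
       -1.38439562e-05,  1.43149724e+00]), 'dq': array([ 0.00041772,  0.00047481, -0.00222975,  0.00064776,  0.0025414 ,
        0.00089208]), 'joint_torque': array([-2.12134510e-03, -5.37145293e+01,  3.31366682e+01,  1.57025334e-02,
       -3.57817635e-04, -1.42755303e-05]), 'ee_pos': array([183.15841279, 491.51889616, 224.12710731]), 'tcp_rot': array([-2.01054806e-04,  1.77465665e-01,  9.84126768e-01, -6.33546339e-04]), 'ft_force': array([-0.61033373, -0.20956509, -0.15850162]), 'ft_torque': array([-0.02040429,  0.03449097,  0.05697194]), 'opening': 85.54666889527066}
side {'mtx': array([[374.7652563 ,   0.        , 256.84682929],
       [  0.        , 374.7652563 , 192.42342214],
       [  0.        ,   0.        ,   1.        ]]), 'R': array([[ 0.90588354, -0.42346478, -0.00725206],
       [-0.28502634, -0.59688957, -0.74998855],
       [ 0.31326506,  0.68146931, -0.66141105]]), 't': array([-503.577772  ,  317.61866053,  625.56275723])}
top {'mtx': array([[485.53284075,   0.        , 252.48903691],
       [  0.        , 485.53284075, 187.93223931],
       [  0.        ,   0.        ,   1.        ]]), 'R': array([[-0.01237624, -0.99983593, -0.01322622],
       [-0.99682122,  0.01337788, -0.0785397 ],
       [ 0.07870375,  0.01221215, -0.99682325]]), 't': array([ 152.58422326,  613.24674233, 1267.75526261])}
```

View pics/side0.png

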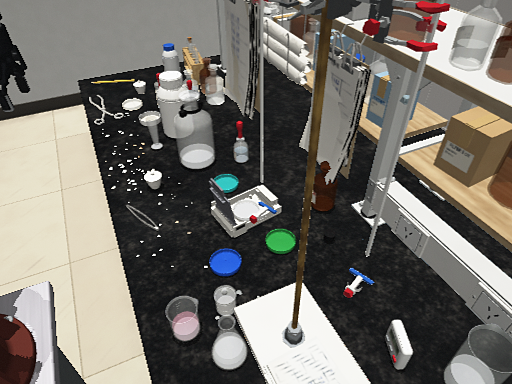

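View pics/top0.png

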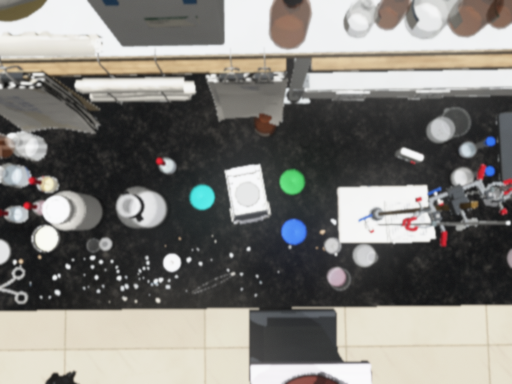

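```bash
cat > h.py <<'E'
import numpy as np,cv2
from cell import *
def ray(n,u,v):
    m=camera_model(n);K,R,t=m["mtx"],m["R"],m["t"]
    d=R.T@np.linalg.inv(K)@np.array([u,v,1.]);return -R.T@t,d
def plane(n,u,v,z):
    c,d=ray(n,u,v);return c+d*(z-c[2])/d[2]
def proj(n,X):
    m=camera_model(n);p=m["R"]@np.asarray(X,float)+m["t"];p=m["mtx"]@p;return p[:2]/p[2]
def crop(n,img,u0,v0,u1,v1,s,name):
    cv2.imwrite(f"pics/{name}.png",cv2.resize(img[v0:v1,u0:u1],None,fx=s,fy=s,interpolation=cv2.INTER_CUBIC))
E
python3 - <<'E'
from h import *
a=cv2.imread("pics/top0.png");b=cv2.imread("pics/side0.png")
crop("top",a,200,140,290,240,6,"topc0")
crop("side",b,195,165,295,245,7,"sidec0")
E
```

```text
(no output)
```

View pics/topc0.png

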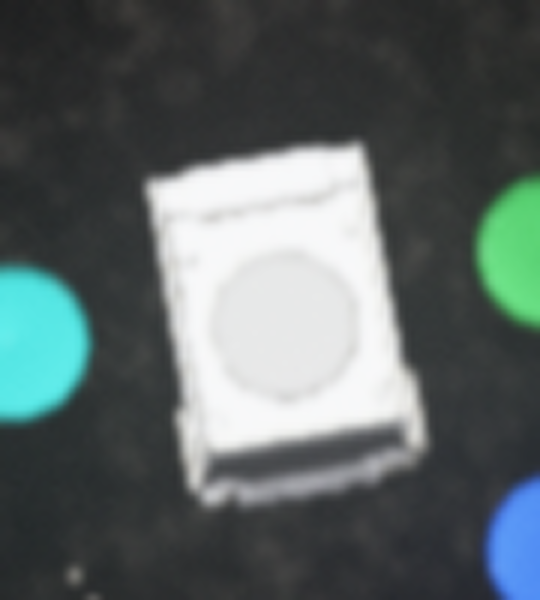

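View pics/sidec0.png

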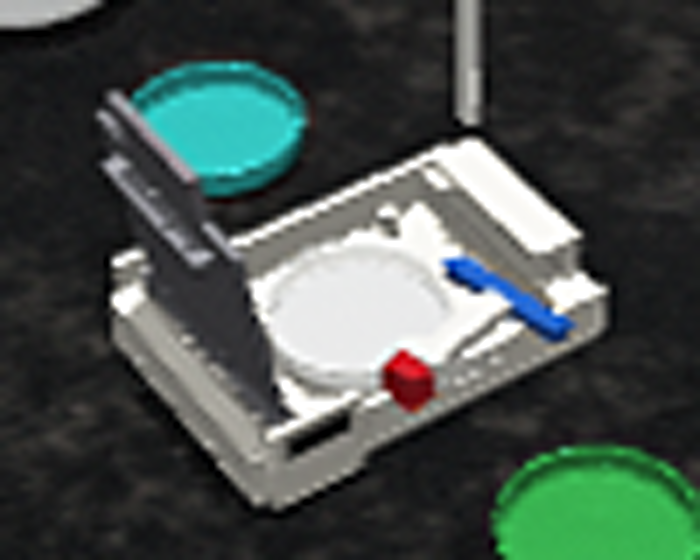

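```bash
cat > pose.py <<'E'
from h import *
from scipy.optimize import least_squares
C=[("top",(72,48,24),(225,170.8)),("top",(72,-48,24),(260.3,164.2)),("top",(-31,52,36),(230,208.3)),("top",(-31,-52,36),(268.3,201.7)),
("side",(-72,-48,0),(232.9,237.1)),("side",(-72,48,0),(211.4,212.9)),("side",(72,-48,0),(281.4,212.1)),("side",(72,-48,24),(281.7,206.4)),
("side",(71,-32,37),(277.9,199.3)),("side",(71,32,37),(262.4,184.7)),("side",(53,-32,37),(272.1,201))]
def T(p,X):
    c,s=np.cos(p[2]),np.sin(p[2]);return np.array([p[0]+c*X[0]-s*X[1],p[1]+s*X[0]+c*X[1],X[2]])
f=lambda p:np.concatenate([proj(n,T(p,X))-uv for n,X,uv in C])
r=least_squares(f,[450,0,.15],loss='soft_l1',x_scale=[100,100,1]);p=r.x
E
python3 - <<'E'
from pose import *
print(p);print(f(p).reshape(-1,2).round(1))
# dish centre by top circle
print("dish",plane("top",200+285/6,140+325/6,19))
for n in("side","top"):print(n,ray(n,250,190)[0])
for th in(1.35,1.45,1.55,1.65,1.75):
  for y in(25,-25):
    print(th,y,proj("side",T(p,(-56+104*np.cos(th),y,26.5+104*np.sin(th)))),proj("top",T(p,(-56+104*np.cos(th),y,26.5+104*np.sin(th)))))
# blue clamp triangulation guess
print([plane("top",140,207,z) for z in(0,150)],plane("top",165,165,60))
E
```

```text
[6.01278902e+02 1.58687973e+02 1.61093581e-01]
[[-0.  -0.9]
 [ 0.  -0.5]
 [-0.2 -0.4]
 [ 0.4 -0.6]
 [-1.5  0.9]
 [-0.3  0.9]
 [ 0.   0.8]
 [ 0.1 -0.6]
 [-0.3 -0.9]
 [ 0.1 -0.3]
 [-0.5  0.2]]
dish [599.11084409 158.28058303  19.        ]
side [ 350.74554239 -449.96601012  648.31250446]
top [ 513.40869095  128.87322975 1313.91024227]
1.35 25 [226.23038203 172.09267074] [238.53794631 205.481599  ]
1.35 -25 [238.11492656 183.91325807] [258.68479372 201.94052219]
1.45 25 [222.21900636 173.10048451] [239.22291565 209.58658478]
1.45 -25 [234.02879622 185.04052055] [259.41359133 206.0377029 ]
1.55 25 [218.14078127 174.50667266] [239.93617694 213.77101431]
1.55 -25 [229.86291924 186.5738107 ] [260.15344891 210.21735382]
1.65 25 [214.04531224 176.30069882] [240.66884985 217.98244886]
1.65 -25 [225.66811367 188.5012744 ] [260.89508292 214.42710863]
1.75 25 [209.98398892 178.46579516] [241.41171465 222.16778078]
1.75 -25 [221.49726111 190.80459223] [261.62913719 218.61388527]
[array([569.32667765, 450.98489621,   0.        ]), array([562.94290977, 414.21164609, 150.        ])] [675.42960393 371.55066499  60.        ]
```

Run:
```python
from pose import *
def tri(a,b):
    (c1,d1),(c2,d2)=ray("top",*a),ray("side",*b)
    A=np.stack([d1,-d2],1);s=np.linalg.lstsq(A,c2-c1,rcond=None)[0];q1,q2=c1+d1*s[0],c2+d2*s[1];return (q1+q2)/2,np.linalg.norm(q1-q2)
for a in[(365,215),(376,212),(380,208),(410,224),(442,240)]:
  for b in[(268,208),(253,218),(352,288)]:print(a,b,tri(a,b))
print("rod base",plane("side",293,335,0),plane("top",440,210,0))
b=cv2.imread("pics/side0.png");a=cv2.imread("pics/top0.png")
crop("top",a,330,150,512,260,4,"topd0");crop("side",b,180,140,400,384,3,"sided0")
print(proj("side",(183,492,224)))
```

```text
(365, 215) (268, 208) (array([532.56229144, -97.90464196, 268.99286602]), np.float64(4.164720087189715))
(365, 215) (253, 218) (array([521.55529165, -97.06968938, 254.83765888]), np.float64(27.970619549477096))
(365, 215) (352, 288) (array([ 583.81468918, -164.91500109,  132.36566978]), np.float64(116.98433945426169))
(376, 212) (268, 208) (array([ 531.68189521, -114.96405108,  285.46822399]), np.float64(18.26663953326309))
(376, 212) (253, 218) (array([ 520.95576277, -114.62290804,  272.92831362]), np.float64(41.22704905758127))
(376, 212) (352, 288) (array([ 582.40269197, -180.34523456,  150.12678992]), np.float64(95.85265124590893))
(380, 208) (268, 208) (array([ 534.7946067 , -120.49458614,  290.20342815]), np.float64(29.016577570926273))
(380, 208) (253, 218) (array([ 524.08977254, -120.41167588,  278.49328826]), np.float64(51.82902286241178))
(380, 208) (352, 288) (array([ 586.71727898, -185.28934239,  152.19683118]), np.float64(82.59640734385394))
(410, 224) (268, 208) (array([ 505.19937945, -167.71508688,  342.12097763]), np.float64(19.013583925975322))
(410, 224) (253, 218) (array([ 495.88843103, -167.97545029,  332.11378331]), np.float64(38.370896044331275))
(410, 224) (352, 288) (array([ 544.69046255, -227.77237953,  234.07985357]), np.float64(75.30454542984742))
(442, 240) (268, 208) (array([ 478.02369551, -212.68203221,  391.46251077]), np.float64(11.338542222894533))
(442, 240) (253, 218) (array([ 470.06482099, -213.20526067,  383.16911411]), np.float64(27.47330410643009))
(442, 240) (352, 288) (array([ 507.59575426, -266.61452114,  308.04089606]), np.float64(66.79407369423285))
rod base [ 550.70469422 -166.99172142    0.        ] [ 550.80442276 -358.94276164    0.        ]
[ 20.89141044 107.90549641]
```

View pics/topd0.png

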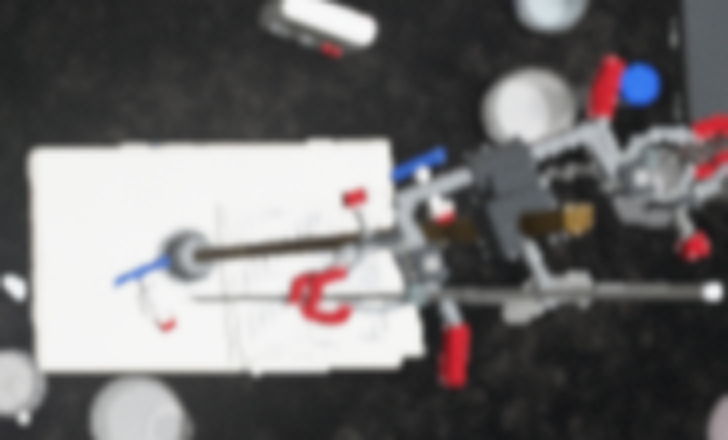

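View pics/sided0.png

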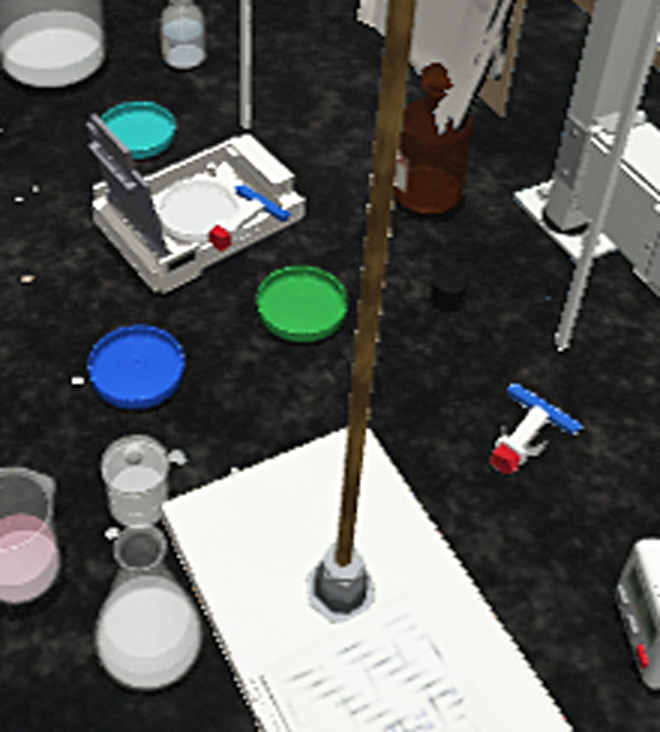

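arm_command([
  {"claw": 0,"x": 0,"y": 0,"z": 0,"twist": -1},
  {"claw": 0,"x": 0,"y": 0,"z": 0,"twist": -1},
  {"claw": 0,"x": 0,"y": 0,"z": 0,"twist": -1},
  {"claw": 0,"x": 0,"y": 0,"z": 0,"twist": -1},
  {"claw": 0,"x": 0,"y": 0,"z": 0,"twist": -1},
  {"claw": 0,"x": 0,"y": 0,"z": 0,"twist": -1},
  {"claw": 0,"x": 0,"y": 0,"z": 0,"twist": -1},
  {"claw": 0,"x": 0,"y": 0,"z": 0,"twist": -0.4},
  {"claw": 0,"x": 0,"y": 0,"z": 0,"twist": 0},
])

```text
time_s: 1.0
ee_pos: [183.3, 491.8, 224.5]
tcp_rot: [-0.0, -0.08, 0.997, -0.0]
ft_force: [-0.0, 1.0, -0.6]
opening: -0.1
```

arm_command([
  {"claw": 0,"x": -0.6,"y": -1,"z": 0,"twist": 0},
  {"claw": 0,"x": -0.6,"y": -1,"z": 0,"twist": 0},
  {"claw": 0,"x": -0.6,"y": -1,"z": 0,"twist": 0},
  {"claw": 0,"x": -0.6,"y": -1,"z": 0,"twist": 0},
  {"claw": 0,"x": -0.6,"y": -1,"z": 0,"twist": 0},
  {"claw": 0,"x": -0.6,"y": -1,"z": 0,"twist": 0},
  {"claw": 0,"x": -0.6,"y": -1,"z": 0,"twist": 0},
  {"claw": 0,"x": -0.6,"y": -1,"z": 0,"twist": 0},
  {"claw": 0,"x": -0.6,"y": -1,"z": 0,"twist": 0},
  {"claw": 0,"x": -0.6,"y": -1,"z": 0,"twist": 0},
  {"claw": 0,"x": -0.6,"y": -1,"z": 0,"twist": 0},
  {"claw": 0,"x": -0.6,"y": -1,"z": 0,"twist": 0},
  {"claw": 0,"x": -0.6,"y": -1,"z": 0,"twist": 0},
  {"claw": 0,"x": -0.6,"y": -1,"z": 0,"twist": 0},
  {"claw": 0,"x": -0.6,"y": -1,"z": 0,"twist": 0},
  {"claw": 0,"x": -0.5,"y": -0.9,"z": 0,"twist": 0},
  {"claw": 0,"x": 0,"y": 0,"z": 0,"twist": 0},
])

```text
time_s: 2.7
ee_pos: [482.8, 135.2, 224.5]
tcp_rot: [0.0, -0.078, 0.997, -0.0]
ft_force: [-1.2, 0.2, -0.3]
opening: -0.1
```

arm_command([
  {"claw": 0,"x": 0,"y": 0.16,"z": 0.94,"twist": 0},
  {"claw": 0,"x": 0,"y": 0,"z": 0.94,"twist": 0},
  {"claw": 0,"x": 0,"y": 0,"z": 0.94,"twist": 0},
  {"claw": 0,"x": 0,"y": 0,"z": 0.94,"twist": 0},
  {"claw": 0,"x": 0,"y": 0,"z": 0.94,"twist": 0},
  {"claw": 0,"x": 0,"y": 0,"z": 0,"twist": 0},
])

```text
time_s: 3.3
ee_pos: [477.8, 141.4, 104.8]
tcp_rot: [-0.003, -0.079, 0.997, -0.0]
ft_force: [-0.8, -0.6, 0.2]
opening: -0.2
```

```bash
cat > st.py <<'E'
from pose import *
import sys
def st(k):
    s=observe();d=s["ee_pos"]-np.array([p[0],p[1],0]);c,n=np.cos(p[2]),np.sin(p[2])
    print("t",s["time_s"],"carrier-frame TCP",(c*d[0]+n*d[1]).round(1),(-n*d[0]+c*d[1]).round(1),d[2].round(1),"F",s["ft_force"].round(1))
    b=grab_frame("side");a=grab_frame("top")
    A=cv2.resize(a[130:240,190:300],(440,440),interpolation=cv2.INTER_CUBIC);B=cv2.resize(b[125:235,175:265+20],(440,440),interpolation=cv2.INTER_CUBIC)
    B=cv2.resize(b[130:240,190:300],(440,440),interpolation=cv2.INTER_CUBIC)
    cv2.imwrite(f"pics/{k}.png",cv2.resize(np.hstack([B,A]),(800,400)))
    cv2.imwrite(f"pics/{k}_side.png",b);cv2.imwrite(f"pics/{k}_top.png",a)
st(sys.argv[1])
E
python3 st.py a1
```

```text
t 3.3 carrier-frame TCP -124.7 2.7 104.8 F [-0.8 -0.6  0.2]
```

View pics/a1.png

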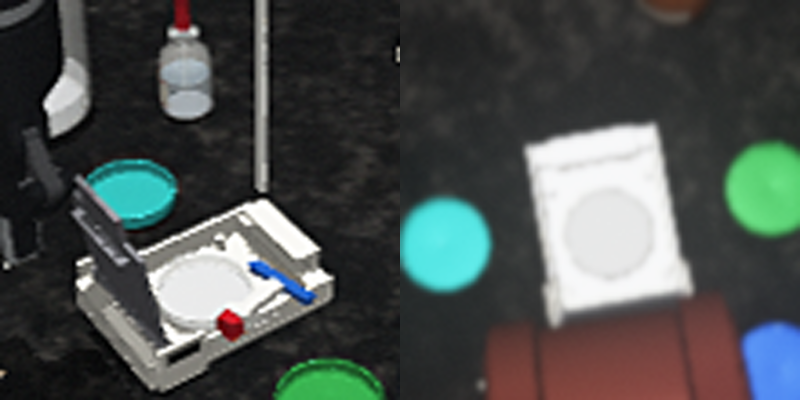

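arm_command([
  {"claw": 0,"x": -0.4,"y": -0.1,"z": 0,"twist": 0},
  {"claw": 0,"x": -0.4,"y": 0,"z": 0,"twist": 0},
  {"claw": 0,"x": -0.3,"y": 0,"z": 0,"twist": 0},
  {"claw": 0,"x": -0.3,"y": 0,"z": 0,"twist": 0},
  {"claw": 0,"x": -0.3,"y": 0,"z": 0,"twist": 0},
  {"claw": 0,"x": -0.3,"y": 0,"z": 0,"twist": 0},
  {"claw": 0,"x": 0,"y": 0,"z": 0,"twist": 0},
  {"claw": 0,"x": 0,"y": 0,"z": 0,"twist": 0},
])

```text
time_s: 4.2
ee_pos: [530.1, 146.7, 107.0]
tcp_rot: [-0.0, -0.08, 0.997, -0.0]
ft_force: [-1.2, -0.8, 0.4]
opening: -0.2
```

```bash
python3 st.py a2
```

```text
t 4.2 carrier-frame TCP -72.2 -0.4 107.0 F [-1.2 -0.8  0.4]
```

View pics/a2.png

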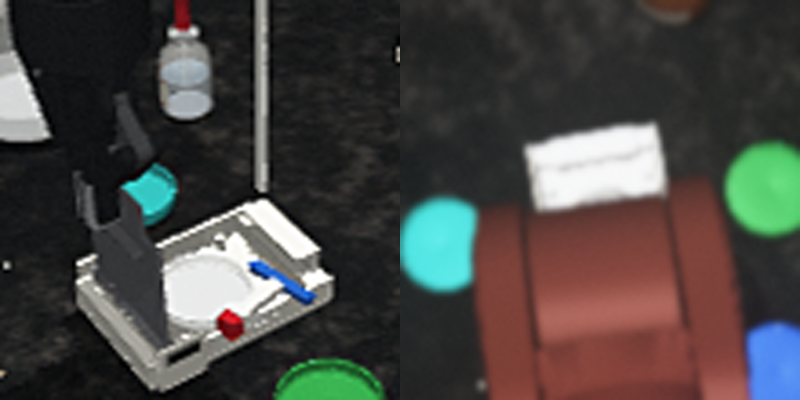

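arm_command([
  {"claw": 0,"x": -0.24,"y": 0,"z": 0.03,"twist": 0},
  {"claw": 0,"x": -0.24,"y": 0,"z": 0.04,"twist": 0},
  {"claw": 0,"x": -0.24,"y": 0,"z": 0.06,"twist": 0},
  {"claw": 0,"x": -0.2,"y": 0,"z": 0.06,"twist": 0},
  {"claw": 0,"x": -0.2,"y": 0,"z": 0.08,"twist": 0},
  {"claw": 0,"x": -0.2,"y": 0,"z": 0.1,"twist": 0},
  {"claw": 0,"x": 0,"y": 0,"z": 0,"twist": 0},
  {"claw": 0,"x": 0,"y": 0,"z": 0,"twist": 0},
])

```text
time_s: 5.1
ee_pos: [562.7, 151.9, 97.7]
tcp_rot: [-0.0, -0.08, 0.997, -0.0]
ft_force: [-0.5, 0.0, -0.1]
opening: 0.3
```

```bash
python3 st.py a3
```

```text
t 5.1 carrier-frame TCP -39.2 -0.5 97.7 F [-0.5  0.  -0.1]
```

View pics/a3.png

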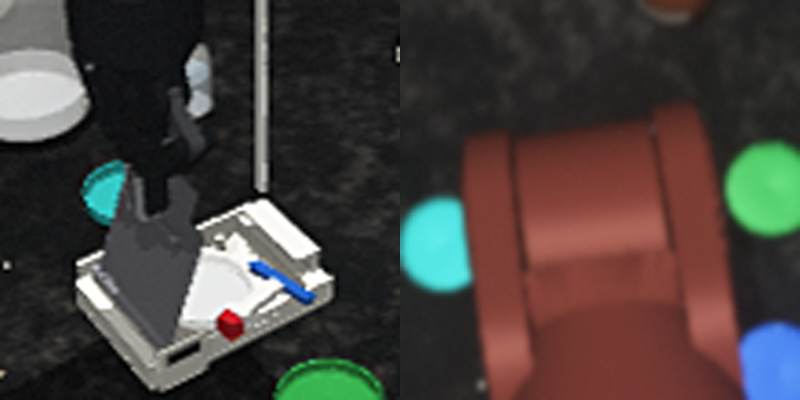

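arm_command([
  {"claw": 0,"x": -0.2,"y": 0,"z": 0.12,"twist": 0},
  {"claw": 0,"x": -0.19,"y": 0,"z": 0.15,"twist": 0},
  {"claw": 0,"x": -0.18,"y": 0,"z": 0.17,"twist": 0},
  {"claw": 0,"x": -0.15,"y": 0,"z": 0.19,"twist": 0},
  {"claw": 0,"x": -0.12,"y": 0,"z": 0.19,"twist": 0},
  {"claw": 0,"x": -0.1,"y": 0,"z": 0.19,"twist": 0},
  {"claw": 0,"x": 0,"y": 0,"z": 0,"twist": 0},
  {"claw": 0,"x": 0,"y": 0,"z": 0,"twist": 0},
])

```text
time_s: 6.0
ee_pos: [590.3, 156.3, 74.7]
tcp_rot: [0.004, -0.08, 0.997, 0.0]
ft_force: [-0.4, 0.0, 1.4]
opening: 0.1
```

```bash
python3 st.py a4
```

```text
t 6.0 carrier-frame TCP -11.3 -0.6 74.7 F [-0.4  0.   1.4]
```

View pics/a4.png

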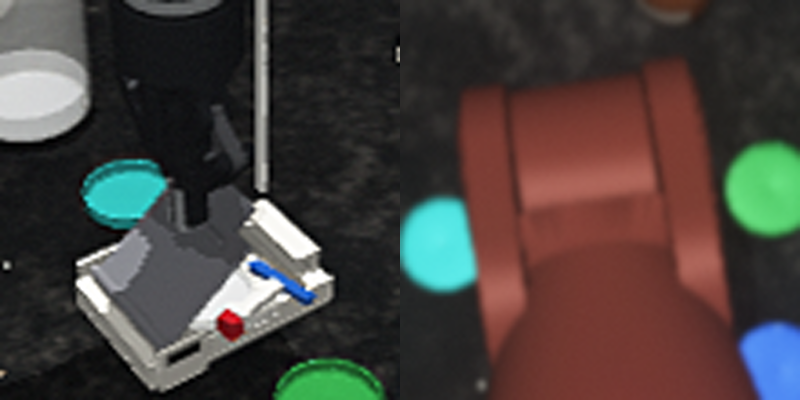

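Run:
```python
from pose import *
b=cv2.imread("pics/a4_side.png");s0=(205,170,285,240);k=9
im=cv2.resize(b[170:240,205:290],None,fx=k,fy=k,interpolation=cv2.INTER_CUBIC)
for s,col in((0,(0,255,0)),(8,(0,0,255))):
  # plate touches finger corner (-0.3,52.7) on upper face
  from scipy.optimize import brentq
  g=lambda th:(-(-0.3+56-s)*np.sin(th)+(52.7-26.5)*np.cos(th))-2
  th=brentq(g,0,1.2);print(s,th)
  for r,y in((84,-44),(84,-25),(104,-25),(104,25),(84,44),(0,-44),(0,44)):
    u,v=proj("side",T(p,(-56+s+r*np.cos(th),y,26.5+r*np.sin(th))))
    cv2.circle(im,(int((u-205+.5)*k),int((v-170+.5)*k)),3,col,-1)
cv2.imwrite("pics/a4z.png",im)
```

```text
0 0.4071722821848811
8 0.4655214241905083
```

View pics/a4z.png

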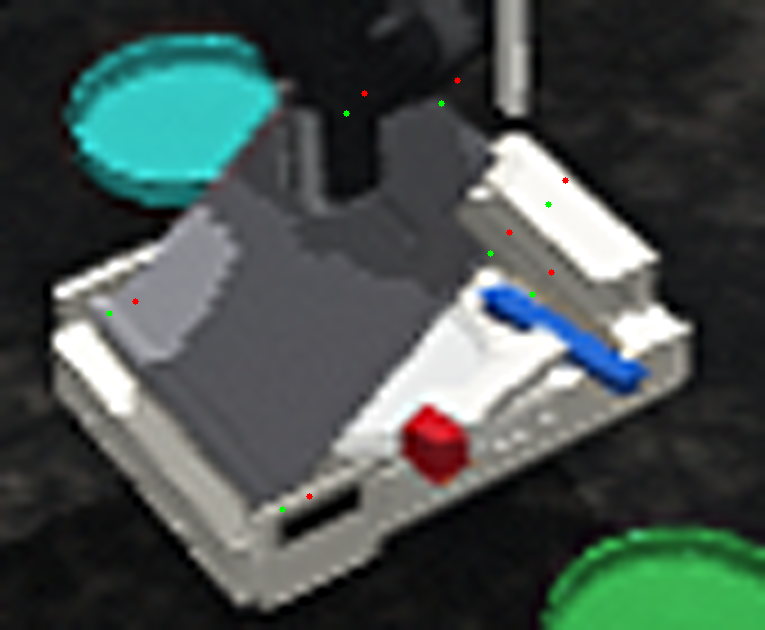

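Run:
```python
from pose import *
k=9
for th in(.4,.5,.6,.7,.8):
  print(th,[tuple(((proj("side",T(p,(-56+r*np.cos(th)-2*np.sin(th),y,26.5+r*np.sin(th)+2*np.cos(th))))-(205,170)+.5)*k).round().astype(int)) for r,y in((84,-44),(84,-25),(104,-25),(70,-30),(70,30))])
X=(-0.3,0,52.7)
for dy in(-14,14):print("tip",((proj("side",T(p,(-0.3,dy,52.7)))-(205,170)+.5)*k).round(),((proj("side",T(p,(-22,dy,52.7)))-(205,170)+.5)*k).round())
```

```text
0.4 [(np.int64(531), np.int64(292)), (np.int64(489), np.int64(251)), (np.int64(547), np.int64(202)), (np.int64(459), np.int64(296)), (np.int64(333), np.int64(171))]
0.5 [(np.int64(519), np.int64(276)), (np.int64(476), np.int64(235)), (np.int64(532), np.int64(181)), (np.int64(448), np.int64(283)), (np.int64(322), np.int64(158))]
0.6 [(np.int64(504), np.int64(262)), (np.int64(461), np.int64(221)), (np.int64(515), np.int64(164)), (np.int64(435), np.int64(272)), (np.int64(310), np.int64(147))]
0.7 [(np.int64(487), np.int64(251)), (np.int64(444), np.int64(210)), (np.int64(494), np.int64(149)), (np.int64(420), np.int64(263)), (np.int64(295), np.int64(137))]
0.8 [(np.int64(467), np.int64(242)), (np.int64(424), np.int64(201)), (np.int64(470), np.int64(137)), (np.int64(404), np.int64(256)), (np.int64(278), np.int64(130))]
tip [399. 282.] [328. 315.]
tip [341. 223.] [271. 255.]
```

Run:
```python
from pose import *
for nm,X in(("a1",(-124.7,2.7,104.8)),("a3",(-39.2,-.5,97.7)),("a4",(-11.3,-.6,74.7))):
  b=cv2.imread(f"pics/{nm}_side.png");k=7
  u0,v0=150 if nm=="a1" else 190,120
  im=cv2.resize(b[v0:v0+80,u0:u0+85],None,fx=k,fy=k,interpolation=cv2.INTER_CUBIC)
  im=cv2.convertScaleAbs(im,alpha=1.8,beta=30)
  for dz,col in((0,(0,255,0)),(-22,(0,0,255))):
    for dx in(-11,11):
      for dy in(-8,8):
        u,v=proj("side",T(p,(X[0]+dx,X[1]+dy,X[2]+dz)));cv2.circle(im,(int((u-u0+.5)*k),int((v-v0+.5)*k)),3,col,-1)
  cv2.imwrite(f"pics/{nm}t.png",im)
```

```text
(no output)
```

View pics/a1t.png

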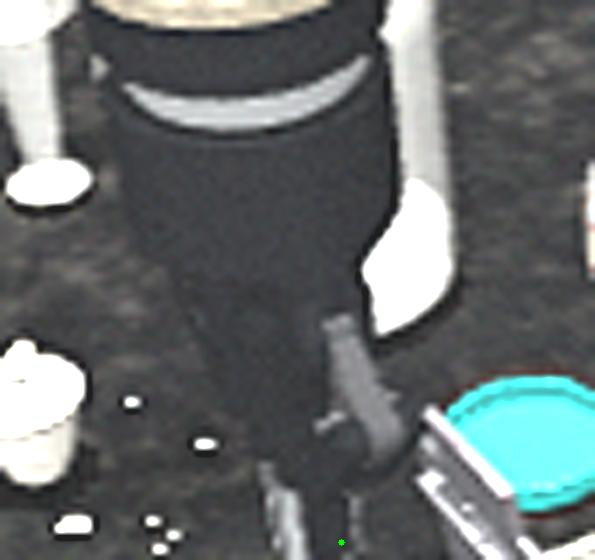

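View pics/a4t.png

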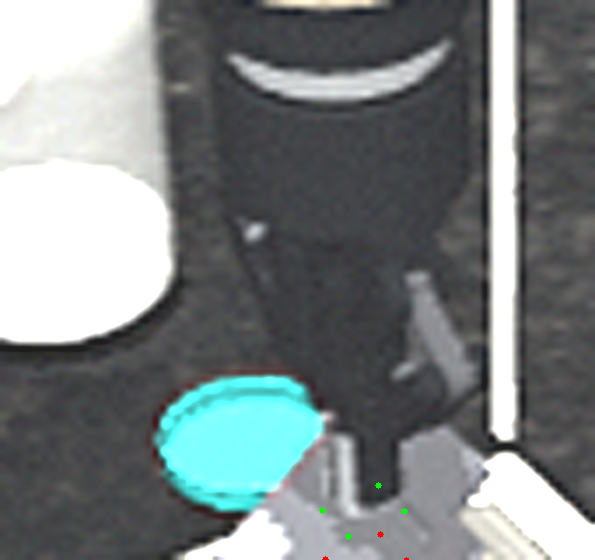

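Run:
```python
from pose import *
for nm,X,u0,v0 in(("a1",(-124.7,2.7,104.8),160,155),("a3",(-39.2,-.5,97.7),190,140)):
  b=cv2.imread(f"pics/{nm}_side.png");k=8
  im=cv2.resize(b[v0:v0+70,u0:u0+85],None,fx=k,fy=k,interpolation=cv2.INTER_CUBIC)
  im=cv2.convertScaleAbs(im,alpha=1.8,beta=30)
  for dz,col in((0,(0,255,0)),(-22,(0,0,255))):
    for dx in(-11,11):
      for dy in(-8,8):
        u,v=proj("side",T(p,(X[0]+dx,X[1]+dy,X[2]+dz)));cv2.circle(im,(int((u-u0+.5)*k),int((v-v0+.5)*k)),3,col,-1)
  cv2.imwrite(f"pics/{nm}t.png",im)
```

```text
(no output)
```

View pics/a1t.png

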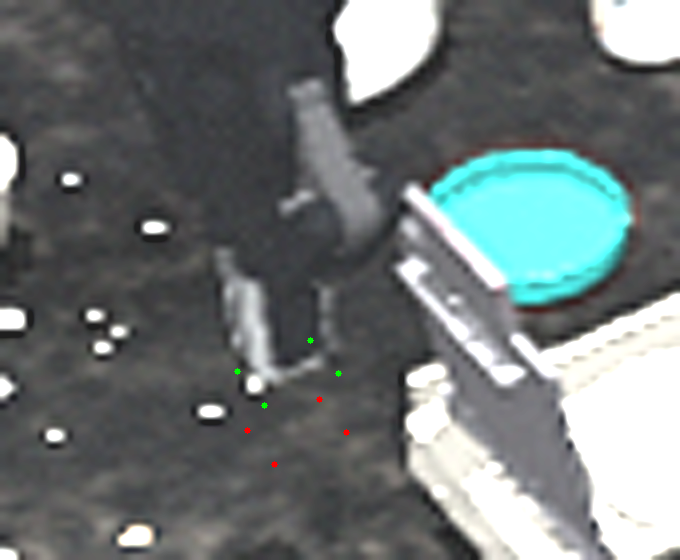

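View pics/a3t.png

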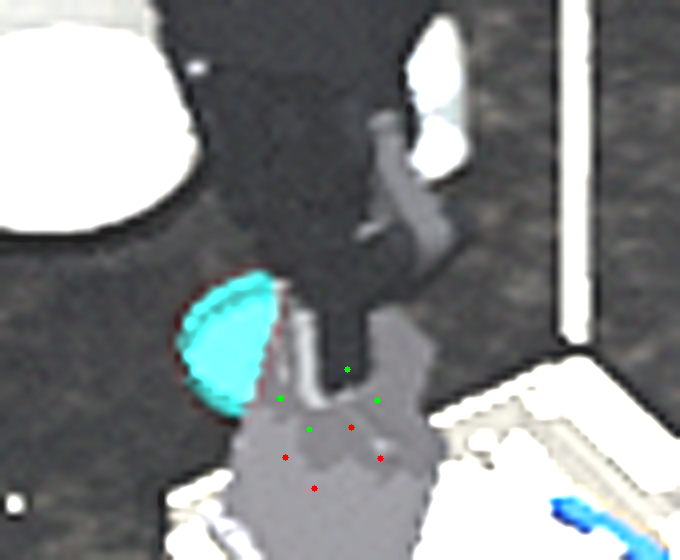

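arm_command([
  {"claw": 0,"x": 0.2,"y": 0,"z": -0.3,"twist": 0},
  {"claw": 0,"x": 0.3,"y": 0,"z": -0.3,"twist": 0},
  {"claw": 0,"x": 0.3,"y": 0,"z": -0.25,"twist": 0},
  {"claw": 0,"x": 0.4,"y": 0,"z": -0.25,"twist": 0},
  {"claw": 0,"x": 0.4,"y": 0,"z": -0.2,"twist": 0},
  {"claw": 0,"x": 0.4,"y": 0,"z": -0.1,"twist": 0},
  {"claw": 0,"x": 0.5,"y": 0,"z": 0,"twist": 0},
  {"claw": 0,"x": 0.6,"y": 0,"z": 0,"twist": 0},
  {"claw": 0,"x": 0.7,"y": 0,"z": 0,"twist": 0},
  {"claw": 0,"x": 0.7,"y": 0,"z": 0.2,"twist": 0},
  {"claw": 0,"x": 0.1,"y": 0,"z": 0.4,"twist": 0},
  {"claw": 0,"x": 0,"y": 0,"z": 0.4,"twist": 0},
  {"claw": 0,"x": 0,"y": 0,"z": 0.4,"twist": 0},
  {"claw": 0,"x": 0,"y": 0,"z": 0,"twist": 0},
  {"claw": 0,"x": 0,"y": 0,"z": 0,"twist": 0},
  {"claw": 0,"x": 0,"y": 0,"z": 0,"twist": 0},
])

```text
time_s: 7.7
ee_pos: [473.0, 137.5, 72.8]
tcp_rot: [0.0, -0.08, 0.997, 0.0]
ft_force: [0.3, 0.1, 0.8]
opening: 0.4
```

```bash
python3 st.py a5
python3 - <<'E'
from pose import *
s=observe();X=s["ee_pos"]
b=cv2.imread("pics/a5_side.png");k=8;u0,v0=150,160
im=cv2.resize(b[v0:v0+70,u0:u0+95],None,fx=k,fy=k,interpolation=cv2.INTER_CUBIC)
im=cv2.convertScaleAbs(im,alpha=1.8,beta=30)
c,n=np.cos(p[2]),np.sin(p[2])
for dz,col in((0,(0,255,0)),(-22,(0,0,255)),(10,(255,0,255))):
    for dx in(-11,11):
      for dy in(-8,8):
        u,v=proj("side",X+[c*dx-n*dy,n*dx+c*dy,dz]);cv2.circle(im,(int((u-u0+.5)*k),int((v-v0+.5)*k)),3,col,-1)
cv2.imwrite("pics/a5t.png",im)
E
```

```text
t 7.7 carrier-frame TCP -130.0 -0.3 72.8 F [0.3 0.1 0.8]
```

View pics/a5t.png

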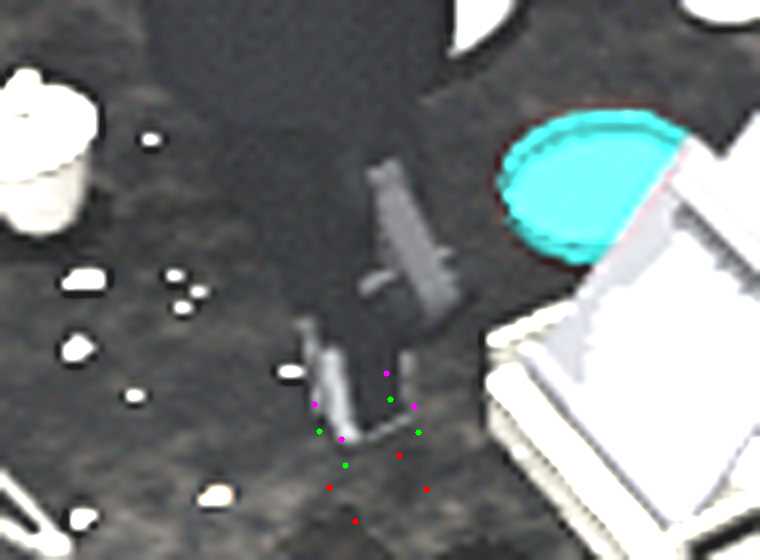

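Run:
```python
from h import *
b=cv2.imread("pics/a5_side.png");k=8
cv2.imwrite("pics/a5s.png",cv2.resize(b[160:235,200:295],None,fx=k,fy=k,interpolation=cv2.INTER_CUBIC))
```

```text
(no output)
```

View pics/a5s.png

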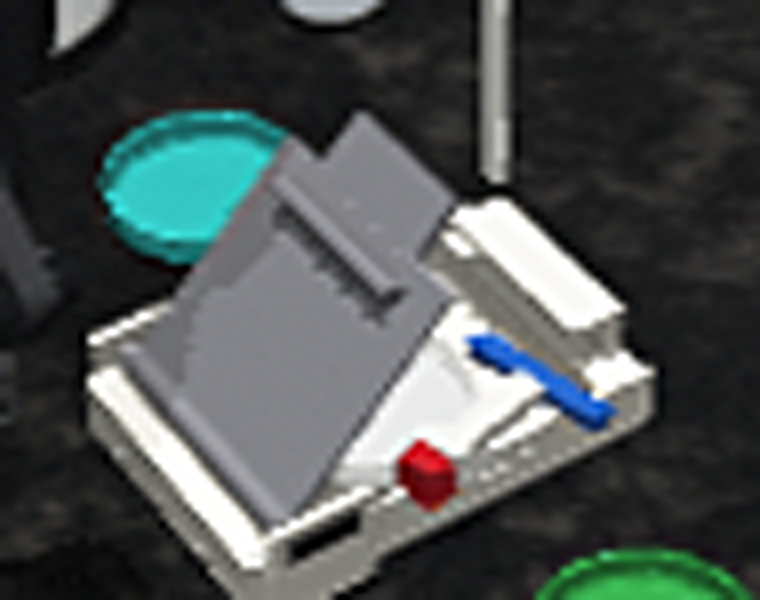

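View pics/a5.png

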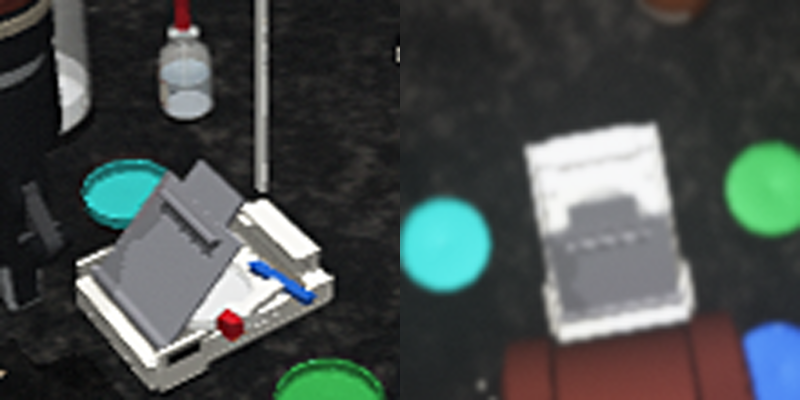

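arm_command([
  {"claw": 0,"x": -1,"y": 0,"z": 0,"twist": 0},
  {"claw": 0,"x": -1,"y": 0,"z": 0,"twist": 0},
  {"claw": 0,"x": -0.9,"y": 0,"z": 0.1,"twist": 0},
  {"claw": 0,"x": -0.6,"y": 0,"z": 0.2,"twist": 0},
  {"claw": 0,"x": -0.4,"y": 0,"z": 0.2,"twist": 0},
  {"claw": 0,"x": 0,"y": 0,"z": 0,"twist": 0},
])

```text
time_s: 8.4
ee_pos: [569.2, 153.0, 59.5]
tcp_rot: [-0.0, -0.08, 0.997, -0.0]
ft_force: [-0.4, -0.5, -0.8]
opening: -0.3
```

```bash
cat > z.py <<'E'
import sys
from h import *
b=cv2.imread(f"pics/{sys.argv[1]}_side.png");k=8
cv2.imwrite(f"pics/{sys.argv[1]}s.png",cv2.convertScaleAbs(cv2.resize(b[160:235,200:295],None,fx=k,fy=k,interpolation=cv2.INTER_CUBIC),alpha=1.4,beta=25))
E
python3 st.py a6; python3 z.py a6
```

```text
t 8.4 carrier-frame TCP -32.6 -0.5 59.5 F [-0.4 -0.5 -0.8]
```

View pics/a6s.png

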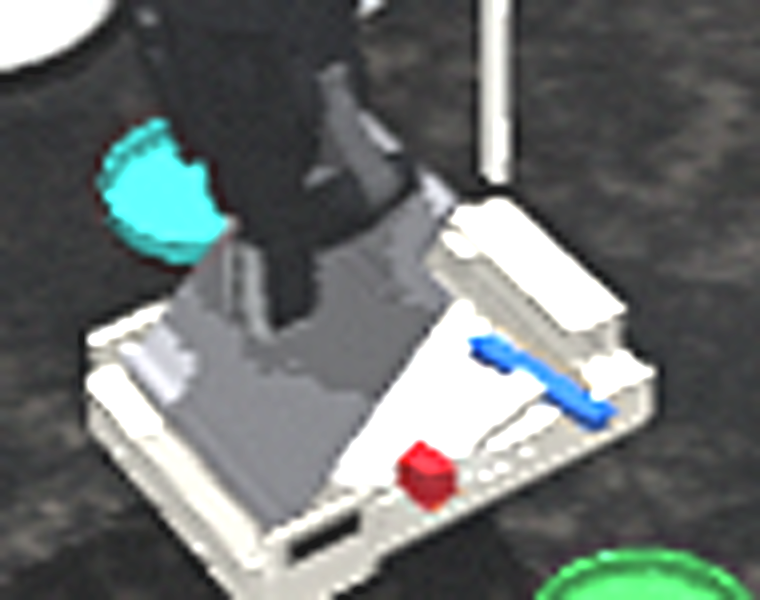

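arm_command([
  {"claw": 0,"x": -0.2,"y": 0,"z": 0,"twist": 0},
  {"claw": 0,"x": -0.2,"y": 0,"z": 0.05,"twist": 0},
  {"claw": 0,"x": -0.12,"y": 0,"z": 0.15,"twist": 0},
  {"claw": 0,"x": -0.1,"y": 0,"z": 0.15,"twist": 0},
  {"claw": 0,"x": -0.08,"y": 0,"z": 0.15,"twist": 0},
  {"claw": 0,"x": -0.08,"y": 0,"z": 0.15,"twist": 0},
  {"claw": 0,"x": -0.06,"y": 0,"z": 0.15,"twist": 0},
  {"claw": 0,"x": 0,"y": 0,"z": 0,"twist": 0},
  {"claw": 0,"x": 0,"y": 0,"z": 0,"twist": 0},
])

```text
time_s: 9.4
ee_pos: [589.1, 156.2, 39.9]
tcp_rot: [-0.0, -0.08, 0.997, -0.0]
ft_force: [0.7, -0.5, -0.4]
opening: -0.1
```

```bash
python3 st.py a7; python3 z.py a7
```

```text
t 9.4 carrier-frame TCP -12.4 -0.5 39.9 F [ 0.7 -0.5 -0.4]
```

View pics/a7s.png

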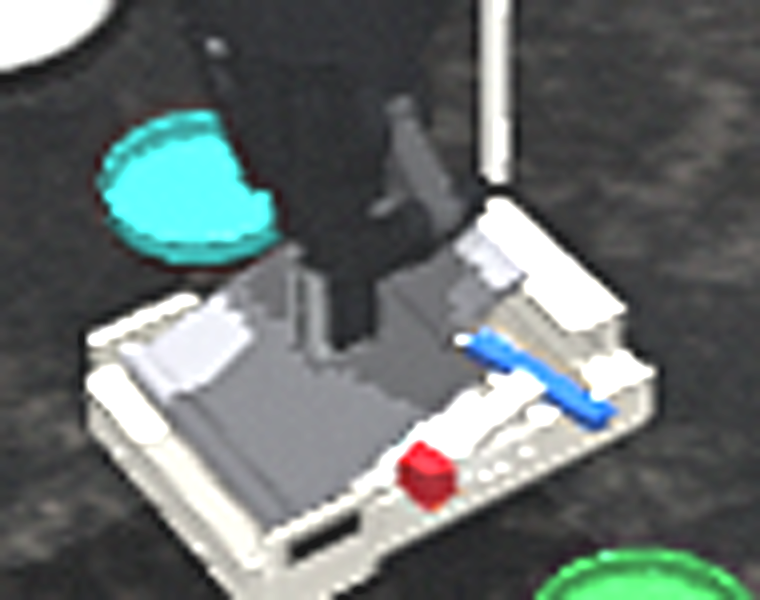

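arm_command([
  {"claw": 0,"x": -0.08,"y": 0,"z": 0.15,"twist": 0},
  {"claw": 0,"x": -0.06,"y": 0,"z": 0.15,"twist": 0},
  {"claw": 0,"x": -0.04,"y": 0,"z": 0.15,"twist": 0},
  {"claw": 0,"x": 0,"y": 0,"z": 0.1,"twist": 0},
  {"claw": 0,"x": 0,"y": 0,"z": 0,"twist": 0},
  {"claw": 0,"x": 0,"y": 0,"z": 0,"twist": 0},
])

```text
time_s: 10.1
ee_pos: [594.0, 157.0, 26.4]
tcp_rot: [0.0, -0.08, 0.997, 0.0]
ft_force: [-0.5, -0.3, 0.4]
opening: 0.0
```

```bash
python3 st.py a8; python3 z.py a8
```

```text
t 10.1 carrier-frame TCP -7.4 -0.5 26.4 F [-0.5 -0.3  0.4]
```

View pics/a8s.png

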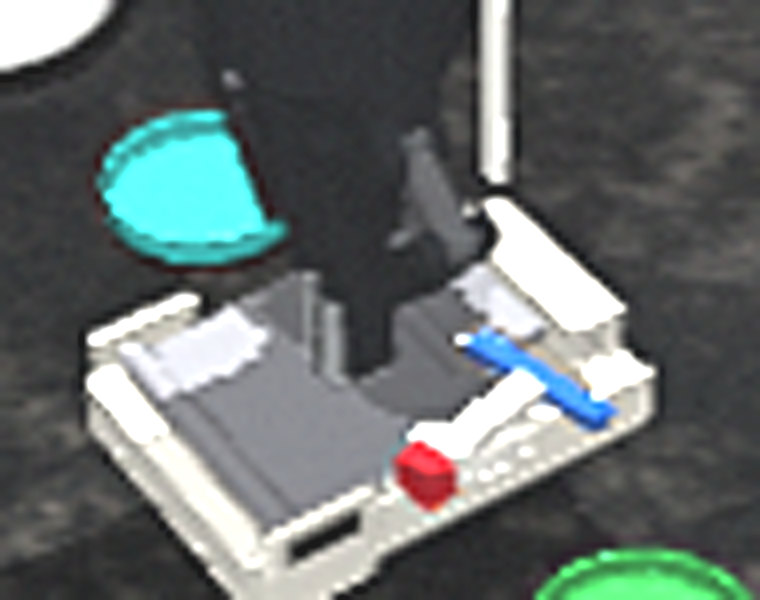

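arm_command([
  {"claw": 0,"x": 0,"y": 0,"z": 0.05,"twist": 0},
  {"claw": 0,"x": 0,"y": 0,"z": 0.05,"twist": 0},
  {"claw": 0,"x": 0,"y": 0,"z": 0.05,"twist": 0},
  {"claw": 0,"x": 0,"y": 0,"z": 0.05,"twist": 0},
  {"claw": 0,"x": 0,"y": 0,"z": 0,"twist": 0},
  {"claw": 0,"x": 0,"y": 0,"z": 0,"twist": 0},
])

```text
time_s: 10.8
ee_pos: [594.3, 157.1, 21.7]
tcp_rot: [0.0, -0.08, 0.997, 0.0]
ft_force: [1.1, -0.6, 3.3]
opening: 0.1
```

arm_command([
  {"claw": 0,"x": 0,"y": 0,"z": 0.04,"twist": 0},
  {"claw": 0,"x": 0,"y": 0,"z": 0,"twist": 0},
  {"claw": 0,"x": 0,"y": 0,"z": 0,"twist": 0},
])

```text
time_s: 11.1
ee_pos: [594.4, 157.1, 21.2]
tcp_rot: [0.001, -0.08, 0.997, 0.0]
ft_force: [-0.2, 0.8, 8.3]
opening: -0.1
```

```bash
python3 st.py a9; python3 z.py a9
python3 - <<'E'
from pose import *
b=cv2.imread("pics/a9s.png")
for th,col in((0,(0,255,0)),(.1,(0,0,255))):
  for r,y in((84,-44),(84,-25),(104,-25),(70,-30),(2,-44)):
    u,v=(proj("side",T(p,(-56+r*np.cos(th)-2*np.sin(th),y,26.5+r*np.sin(th)+2*np.cos(th))))-(200,160)+.5)*8
    cv2.circle(b,(int(u),int(v)),3,col,-1)
cv2.imwrite("pics/a9m.png",b)
E
```

```text
t 11.1 carrier-frame TCP -7.0 -0.5 21.2 F [-0.2  0.8  8.3]
```

View pics/a9m.png

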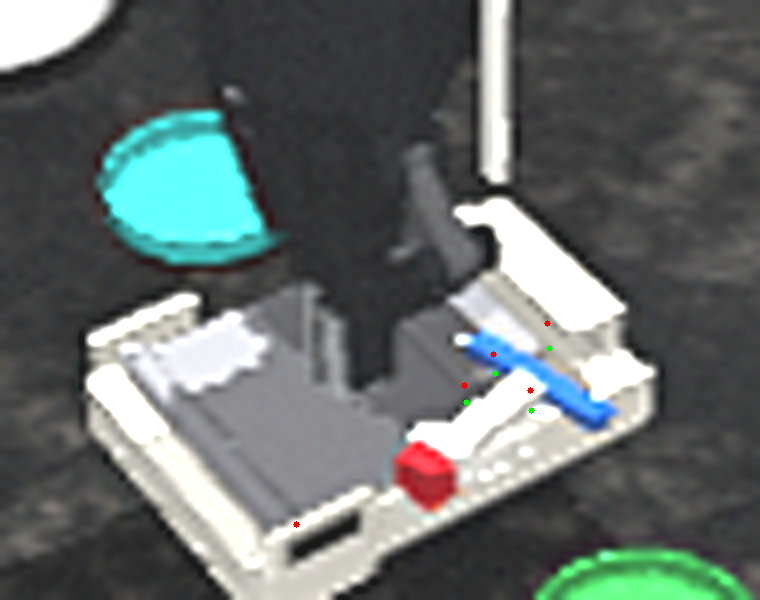

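arm_command([
  {"claw": 0,"x": -0.08,"y": 0,"z": 0.02,"twist": 0},
  {"claw": 0,"x": -0.08,"y": 0,"z": 0,"twist": 0},
  {"claw": 0,"x": -0.08,"y": 0,"z": 0,"twist": 0},
  {"claw": 0,"x": -0.08,"y": 0,"z": 0,"twist": 0},
  {"claw": 0,"x": 0,"y": 0,"z": 0,"twist": 0},
])

```text
time_s: 11.7
ee_pos: [601.6, 158.3, 20.7]
tcp_rot: [-0.0, -0.08, 0.997, -0.0]
ft_force: [-3.8, -0.5, 13.3]
opening: 0.0
```

```bash
python3 st.py b1; python3 z.py b1
```

```text
t 11.7 carrier-frame TCP 0.2 -0.5 20.7 F [-3.8 -0.5 13.3]
```

View pics/b1s.png

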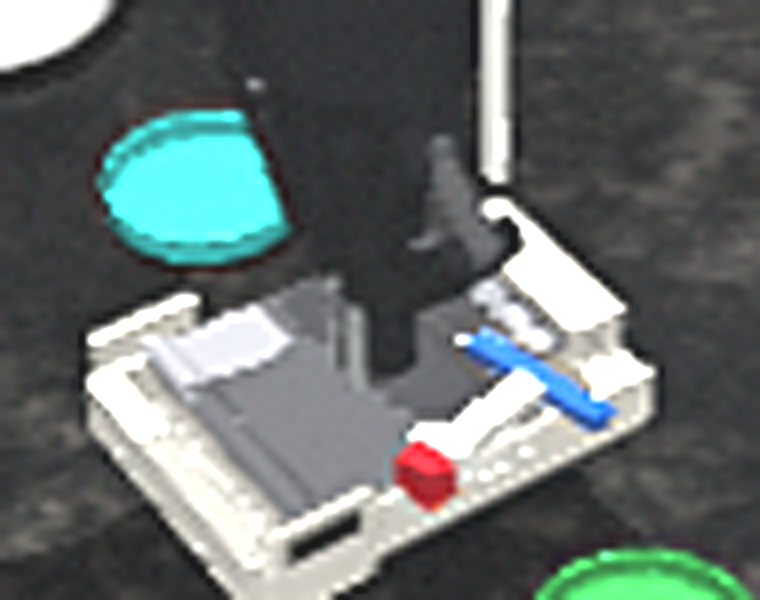

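arm_command([
  {"claw": 0,"x": -0.08,"y": 0,"z": 0,"twist": 0},
  {"claw": 0,"x": -0.08,"y": 0,"z": 0,"twist": 0},
  {"claw": 0,"x": -0.08,"y": 0,"z": 0,"twist": 0},
  {"claw": 0,"x": -0.04,"y": 0,"z": 0,"twist": 0},
  {"claw": 0,"x": 0,"y": 0,"z": 0,"twist": 0},
])

```text
time_s: 12.3
ee_pos: [608.3, 159.4, 20.7]
tcp_rot: [-0.0, -0.08, 0.997, -0.0]
ft_force: [-3.7, -0.9, 13.3]
opening: 0.1
```

```bash
python3 st.py b2; python3 z.py b2
```

```text
t 12.3 carrier-frame TCP 7.0 -0.4 20.7 F [-3.7 -0.9 13.3]
```

View pics/b2s.png

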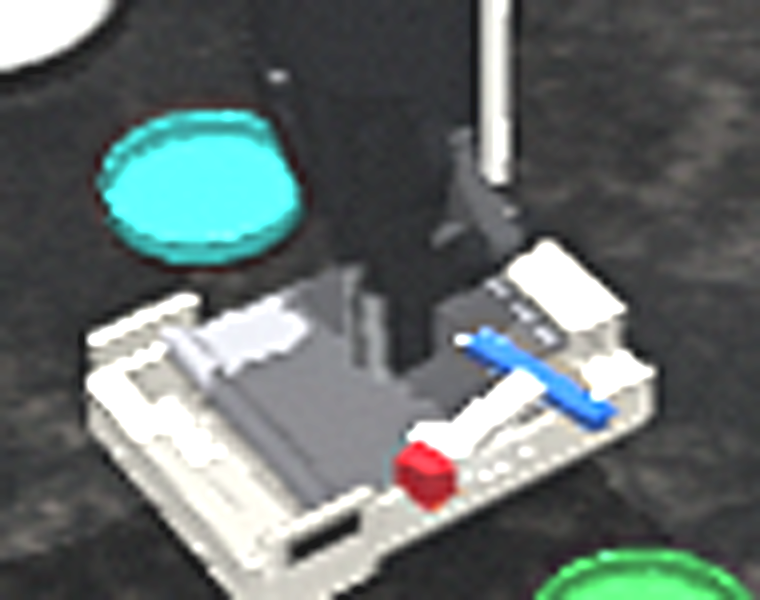

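arm_command([
  {"claw": 0,"x": -0.06,"y": 0,"z": 0,"twist": 0},
  {"claw": 0,"x": -0.06,"y": 0,"z": 0,"twist": 0},
  {"claw": 0,"x": 0,"y": 0,"z": 0,"twist": 0},
])

```text
time_s: 12.7
ee_pos: [608.5, 159.4, 20.2]
tcp_rot: [-0.003, -0.08, 0.997, -0.0]
ft_force: [-11.9, -2.0, 18.3]
opening: -0.2
```

arm_command([
  {"claw": 0,"x": 0.06,"y": 0,"z": 0,"twist": 0},
  {"claw": 0,"x": 0,"y": 0,"z": -0.08,"twist": 0},
  {"claw": 0,"x": 0,"y": 0,"z": -0.1,"twist": 0},
  {"claw": 0,"x": 0,"y": 0,"z": -0.2,"twist": 0},
  {"claw": 0,"x": 0,"y": 0,"z": -0.5,"twist": 0},
  {"claw": 0,"x": 0,"y": 0,"z": -1,"twist": 0},
  {"claw": 0,"x": 0,"y": 0,"z": -1,"twist": 0},
  {"claw": 0,"x": 1,"y": 0,"z": -1,"twist": 0},
  {"claw": 0,"x": 1,"y": 0,"z": -1,"twist": 0},
  {"claw": 0,"x": 1,"y": 0,"z": -0.5,"twist": 0},
  {"claw": 0,"x": 1,"y": 0,"z": 0,"twist": 0},
  {"claw": 0,"x": 1,"y": 0,"z": 0,"twist": 0},
  {"claw": 0,"x": 1,"y": 0,"z": 0,"twist": 0},
  {"claw": 0,"x": 0,"y": 0,"z": 0,"twist": 0},
  {"claw": 0,"x": 0,"y": 0,"z": 0,"twist": 0},
])

```text
time_s: 14.2
ee_pos: [462.7, 135.8, 155.4]
tcp_rot: [0.001, -0.08, 0.997, 0.0]
ft_force: [0.4, 0.4, -0.4]
opening: -0.1
```

```bash
python3 st.py b3
python3 - <<'E'
from pose import *
b=cv2.imread("pics/b3_side.png");k=8
b=cv2.resize(b[160:235,200:295],None,fx=k,fy=k,interpolation=cv2.INTER_CUBIC)
for s,col in((14,(0,255,0)),(9,(0,0,255))):
  for r,y in((70,-30),(70,30),(84,44),(0,-44),(0,44)):
    u,v=(proj("side",T(p,(-56+s+r,y,28.5)))-(200,160)+.5)*8
    cv2.circle(b,(int(u),int(v)),3,col,-1)
cv2.imwrite("pics/b3m.png",b)
E
```

```text
t 14.2 carrier-frame TCP -140.5 -0.3 155.4 F [ 0.4  0.4 -0.4]
```

View pics/b3.png

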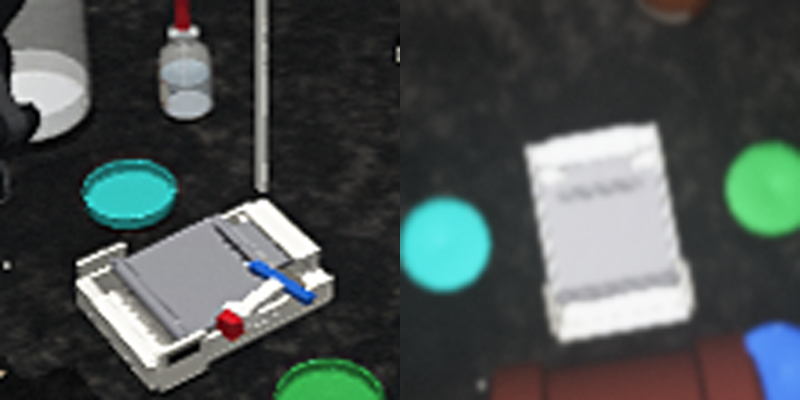

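View pics/b3m.png

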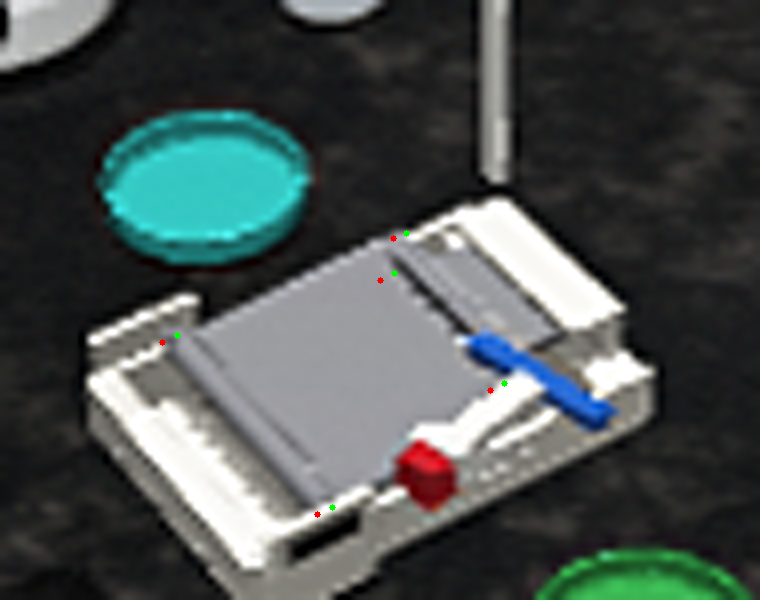

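arm_command([
  {"claw": 0,"x": 0,"y": 0,"z": 0,"twist": 0},
  {"claw": 0,"x": 0,"y": 0,"z": 0,"twist": 0},
  {"claw": 0,"x": 0,"y": 0,"z": 0,"twist": 0},
  {"claw": 0,"x": 0,"y": 0,"z": 0,"twist": 0},
  {"claw": 0,"x": 0,"y": 0,"z": 0,"twist": 0},
  {"claw": 0,"x": 0,"y": 0,"z": 0,"twist": 0},
  {"claw": 0,"x": 0,"y": 0,"z": 0,"twist": 0},
  {"claw": 0,"x": 0,"y": 0,"z": 0,"twist": 0},
  {"claw": 0,"x": 0,"y": 0,"z": 0,"twist": 0},
  {"claw": 0,"x": 0,"y": 0,"z": 0,"twist": 0},
])

```text
time_s: 15.3
ee_pos: [462.1, 135.8, 154.5]
tcp_rot: [0.0, -0.08, 0.997, -0.0]
ft_force: [-0.3, 0.2, -0.3]
opening: 0.2
```

```bash
python3 st.py b4; python3 -c "
import cv2
a=cv2.imread('pics/b3_side.png')[165:240,205:290];b=cv2.imread('pics/b4_side.png')[165:240,205:290]
print(cv2.absdiff(a,b).max(),cv2.absdiff(a,b).mean())
from cell import hand_in;print(hand_in())"
```

```text
t 15.3 carrier-frame TCP -141.0 -0.3 154.5 F [-0.3  0.2 -0.3]
28 1.1783529411764706
the job is handed in; nothing more can be done
None
```

I folded the cover down with the shut fingertips and pressed it flat with about 8–18 N. I pushed it forward until the force along the slide jumped to about 12 N at the end stop, then lifted clear and handed in at about 15.4 s.

**Last checks:**
- **Cover:** in the pictures it lies flat with its tongue under the lip. By projection it is slid close to the full 14 mm, to within a few mm.
- **Spring:** it showed no movement between two pictures one second apart after release.
- **Carrier:** it stood where it started.
- **Bystanders:** I took no separate measurement of them. The arm's path kept away from them.
- **Dish:** I could not check it directly, because the cover now hides it.

**What disagreed:** with the fingers shut, the tips stood about 7–10 mm behind the TCP, not 22 mm ahead of it as given. Because of that my first contact landed at or beyond the rib. I backed off with the cover half folded and came in again on the hinge side of the rib. The cover did not spring up when I backed off. In the slide itself it moved along with the finger's friction on the plate, so the tip may not have reached the rib.

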